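Set out the station for the next cream batch

ROBOT

A 6-joint arm with a two-finger parallel gripper is mounted at the origin on the work surface. World frame = base frame: x ahead of the robot, y to its left, z up, the work surface at z = 0. Lengths are in m, angles in rad, forces in N, time in s.
With the tool pointing down it reaches from about 0.375 to 0.975 m from the base axis. Payload 3.8 kg.
Tool frame: the origin (TCP) lies at the very end of the fingers, on their centre line; the grasp point (between the pads) lies 19 mm behind it (env.tcp_to_grasp is the distance from the TCP to the grasp point, in m); z points along the fingers, y is the line along which they close (so a half turn about z gives the same grasp; the last joint's range is limited). The gripper opens to 88 mm and grips with 3 to 60 N. Pads are 18 mm wide; open, the fingers measure 123 mm over their backs; the gripper's body (75 mm by 187 mm) begins 45 mm behind the grasp point.
Start: joints at [1.284, 0.264, 1.604, -0, 1.274, -0.037], TCP at [0.167, 0.654, 0.239] pointing down, gripper open.
Joint ranges: [-2.63, 2.63], [-0.94, 2.18], [0.31, 2.57], [-1.31, 4.45], [0, 2.66], [-2.55, 2.55]. Speed limits (rad/s): [2.57, 2.57, 3.14, 3.14, 3.14, 3.14].

INTERFACE

Orientations are given as a unit quaternion [x, y, z, w].
In Python, from station import env gives the robot as it stands.
- The arm moves only by the shell command python3 -m pendant 'ROWS' [FORCE]. ROWS is JSON, a list of rows, each a list of 7 numbers: the shift along the tool's x, y, z normalised to -1 to 1, where 1 is 0.25 m, then the turn, a rotation vector about the tool's x, y, z normalised to -1 to 1, where 1 is 60 degrees, then the closure, from -1 (fully open) to 1 (shut). In form: [[x, y, z, wx, wy, wz, grip], ...]. A call has 1 to 5 rows; each row is the pose to reach, as a shift and turn from the pose commanded when the call began, along the tool's axes at that moment; what a row does not reach only later rows make up. A row lasts 1/8 s, in which the tool goes at most 62.5 mm and 10.7 degrees, less where a joint would pass 70% of its speed; a pose out of reach is approached as far as the arm can. A call with a number of a shift or a turn outside -1 to 1 is refused whole. A call with a gripper value outside its range is refused whole. The fingers move at their own pace and stop on an object; FORCE is the grip in N (left out, the last holds). Time passes only in rows, so rows that repeat a pose let the fingers close. It gives the time, the measured TCP pose, the force, the opening and the grip force at its end, in the units of the state.
- env.state(): the state, without advancing time (a new reading comes with each control period).
- env.snapshot(name): name is "scene" or "top"; returns a dict with "image" (420x560x3 uint8, red, green, blue), "range_z" (420x560 float32, m along the optical axis (not along the pixel's ray), 0 where there is no reading), "mtx" (3x3 intrinsics, pixels), "world_to_cam" (4x4, takes a point from world to camera coordinates). Camera axes: x right, y down, z forward; pixel columns grow to the right and rows downward; lengths in m; the calibration is good to about 2 mm. A picture is of the moment at which its call begins.
- env.close_job(): hands the job in; it is judged then, once.
Trained networks look in the newest picture that a camera, given by its name, has taken for a name from the list of things; names that differ only in an ending like _2 or _b are one class to them, and where a whole thing is asked for, a point or a joint stands for the part that bears it (a point fixed in the world has none). Each returns a list of dicts, best first, with "p" (0 to 1); they miss things now and then, are a little off and sometimes report something else, mostly with a low value. They report only what shows in the picture. A call takes as long as a camera call. They do not tell look-alikes from the thing itself.
- env.look_for(target, camera): "centre" ([row, column] in pixels, amid what is visible of it).
- env.landmark_of(target, camera): "centre" ([row, column] in pixels: a listed point, or the origin of a listed thing).
The state is a dict: "time_s": time; "joint_positions": joint angles; "qvel": joint speeds; "tau": joint torques, N m; "ee_pos": TCP position; "ee_rot": TCP orientation; "force": force on the tool from outside, world axes, zero at the start; "torque": the same for the moment, N m; "finger_gap": finger opening in m; "grasp_force": force on a finger pad.
Only numpy, scipy, OpenCV 4.12 (cv2) and the standard library are available. Lean on these libraries where they do the work, as an engineer would, in place of code of your own. Each camera call takes 0.05 s, during which the arm holds its last target. There are 200 camera calls.

TASK

Set out the bench for the next cream: stand the steel mixing cup gently on the scale, upright and centred in the red ring. On the bamboo board, stand the open white jar on the middle cork spot with the wooden lid fitted on it, between the two bottles: the amber bottle with the white cap on the end spot nearer the scale, the green bottle with the black cap on the end spot farther from it, each upright and centred on its spot. Leave the mortar, the blue jar and the red dropper bottle where they stand.

Things in the scene. Friction and masses are not known exactly. Their poses are not given: they have to be found in the camera images.
- cup: round open mixing cup of brushed steel, 60 mm across, 70 mm high, wall 4 mm, straight sides, about 120 g, loose; origin at the centre of its underside, z up its axis
- jar: round open white ceramic jar, 60 mm across, 50 mm high, straight sides, mouth 50 mm across, about 140 g, loose; origin at the centre of its underside, z up its axis
- lid: brown wooden lid of the jar, about 50 g, loose, right way up: plug 40 mm across, 5 mm high; on it a disc 62 mm across, 6 mm thick; on that a dark round knob 20 mm across, 22 mm high (33 mm in all); origin at the centre of its underside, z up its axis. Fitted, the plug is inside the jar's mouth and the disc rests on the rim: the lid's origin is then 45 mm above the jar's origin
- amber: amber bottle with white cap and paper label, 40 mm across, 85 mm high, straight sides from 5 to 50 mm height, then shoulder and neck, about 100 g, loose; origin at the centre of its underside, z up its axis
- green: green bottle with black cap and paper label, same shape, size and mass as the amber one, loose; origin at the centre of its underside, z up its axis
- scale: flat white bench scale with rigid top, 150 x 200 mm, 18 mm thick, fixed; on top a printed red ring 92 mm across, a dark display beside it; origin at the underside, below the ring's centre (plate: +-75 mm along its own x, -85 to +115 mm along its y, display at +y); z up. It lies on one side of the robot (y > 0 or y < 0), the board on the other
- board: low bamboo board, 85 x 270 mm, 12 mm thick, fixed; origin at the centre of its underside, its long side along its own y axis, z up. On its flat top are three round cork spots 66 mm across in a row, flush with the top: centres at y = -90, 0 and +90 mm (x = 0) in its frame
- mortar: bystander: white ceramic mortar, 72 mm across, 42 mm high, with a white pestle sticking out over its rim to 61 mm height and about 37 mm from the axis, loose; origin at the centre of its underside, pestle leaning to its +x
- blue_jar: bystander: closed blue jar with a metal cap, 48 mm across, 42 mm high, loose; origin at the centre of its underside, z up its axis
- dropper: bystander: small red squeeze bottle with a pointed nozzle, 32 mm across, 84 mm high, loose; origin at the centre of its underside, z up its axis
Mind the look-alikes: they are no part of the job. Leave any pink, purple or yellow look-alike of the green alone.

How it is judged:
At the end, for the whole second after the job is handed in: Cup on the scale within 12 mm of the ring's centre; jar on the middle spot, amber bottle on the end spot nearer the scale, green on the farther, each within 12 mm along and across the board; lid seated on the jar (7 mm sideways, 3 mm in height); all upright, released, at rest (horizontal distance between cup and scale below 0.012 m and z of cup in the frame of scale between 0.014 and 0.022 m and x of jar in the frame of board between -0.012 and 0.012 m and y of jar in the frame of board between -0.012 and 0.012 m and ((world y of scale above 0 m and x of amber in the frame of board between -0.012 and 0.012 m and y of amber in the frame of board between 0.078 and 0.102 m and x of green in the frame of board between -0.012 and 0.012 m and y of green in the frame of board between -0.102 and -0.078 m) or (world y of scale below 0 m and x of amber in the frame of board between -0.012 and 0.012 m and y of amber in the frame of board between -0.102 and -0.078 m and x of green in the frame of board between -0.012 and 0.012 m and y of green in the frame of board between 0.078 and 0.102 m)) and z of jar in the frame of board between 0.008 and 0.016 m and z of amber in the frame of board between 0.008 and 0.016 m and z of green in the frame of board between 0.008 and 0.016 m and horizontal distance between lid and jar below 0.007 m and z of lid in the frame of jar between 0.042 and 0.048 m and angle between each of cup, jar, lid, amber, green's own z axis and vertical below 0.1 rad and linear speed of each of cup, jar, lid, amber, green below 0.02 m/s); the robot touches nothing.
It fails at once if the mortar was moved by more than 20 mm (distance of mortar from where it was at the start of the episode above 0.02 m).
It fails at once if the blue jar was moved by more than 20 mm (distance of blue_jar from where it was at the start of the episode above 0.02 m).
It fails at once if the dropper bottle was moved by more than 20 mm (distance of dropper from where it was at the start of the episode above 0.02 m).
It fails at once if the cup was dropped or struck onto the scale (faster than 0.45 m/s within 27 mm of its top) (horizontal distance between cup and scale below 0.06 m and z of cup in the frame of scale below 0.045 m and linear speed of cup above 0.45 m/s).
It also fails if it takes over 125 s, if anything falls off the work surface, if the arm or the gripper's body presses on something with over 40 N, if the wrist force passes 120 N, or if a joint passes its speed limit or range.

## Working session

There is one attempt and no reset: what is moved stays moved. The work goes in short steps, Python scripts to look and compute and a shell command to move; the robot and the scene stay as the last step left them, time stands still between calls to the robot, and variables do not carry over. Pictures are saved under pics/ and viewed, at most 14 in all, crops included, and the job is handed in when it is done.

```bash
ls; mkdir -p pics
python3 - <<'E'
from station import env
import cv2
for n in("scene","top"):
    s=env.snapshot(n); cv2.imwrite(f"pics/{n}0.png",s["image"][:,:,::-1]); print(s["mtx"],s["world_to_cam"])
print(env.state())
E
```

```text
pics
[[399.21194159   0.         276.43336756]
 [  0.         399.21194159 205.52298019]
 [  0.           0.           1.        ]] [[-0.0372032   0.99929551  0.00493938  0.01886846]
 [ 0.55923839  0.02491594 -0.82863238 -0.19868066]
 [-0.82817169 -0.02806548 -0.55977137  1.31114803]
 [ 0.          0.          0.          1.        ]]
[[505.01894713   0.         282.05805558]
 [  0.         505.01894713 214.4189231 ]
 [  0.           0.           1.        ]] [[-2.64558926e-02 -9.99649966e-01  1.78806978e-04  2.71471996e-02]
 [-9.79389717e-01  2.58838719e-02 -2.00314271e-01  4.21994688e-01]
 [ 2.00239526e-01 -5.47461456e-03 -9.79731678e-01  1.10066525e+00]
 [ 0.00000000e+00  0.00000000e+00  0.00000000e+00  1.00000000e+00]]
{'time_s': 0.1, 'joint_positions': array([ 1.28411708e+00,  2.64681262e-01,  1.60518717e+00,  9.95965990e-06,
        1.27368546e+00, -3.69295824e-02]), 'qvel': array([ 0.00065862, -0.00221603, -0.00307071,  0.00033122, -0.00128039,
        0.00188189]), 'tau': array([-6.50532875e-04, -5.03613389e+01, -3.58076656e+01,  7.31408014e-02,
        2.31831620e-02, -6.63856349e-05]), 'ee_pos': array([0.1666784 , 0.65346441, 0.23753732]), 'ee_rot': array([ 1.24551932e-01,  9.92212605e-01, -9.67044144e-04, -1.62675192e-04]), 'force': array([ 0.00067226, -0.56601265,  0.31767001]), 'torque': array([0.06435261, 0.02516437, 0.03603196]), 'grasp_force': 0.0, 'finger_gap': 0.08821001638840553}
```

View pics/top0.png

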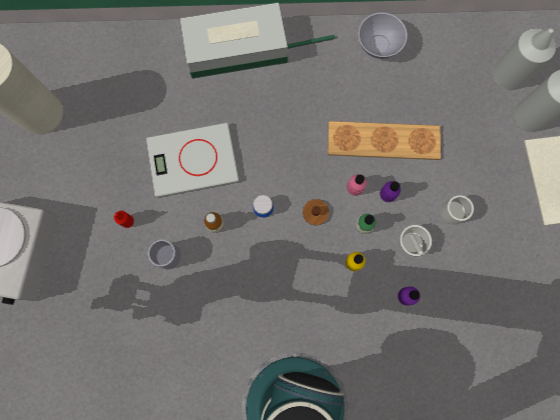

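View pics/scene0.png

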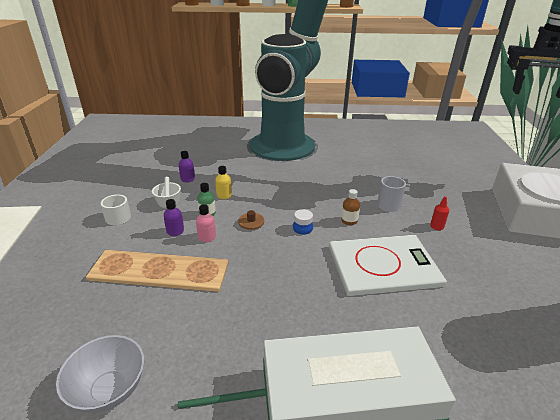

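Choices, as [row, col] in the top picture:
- **Cup:** [253,162]. The grey bowl at [36,383] is too large.
- **Jar:** open white at [208,460]. The mortar with the pestle is at [240,415].
- **Lid:** [211,316].
- **Amber:** [221,213].
- **Green:** [223,367]. Look-alikes are pink [184,357], purple [190,390], yellow [262,356] and purple [296,409].

The scale is on the left (y>0) and the board on the right.

```bash
cat > h.py <<'E'
from station import env
import numpy as np, cv2
H=dict(cup=.07,jar=.05,lid=.033,amber=.085,green=.085,mortar=.042,blue_jar=.042,dropper=.084)
def cloud(cam):
    s=env.snapshot(cam); K=s["mtx"];T=np.linalg.inv(s["world_to_cam"]);d=s["range_z"]
    v,u=np.indices(d.shape); c=np.stack([(u-K[0,2])/K[0,0]*d,(v-K[1,2])/K[1,1]*d,d,np.ones_like(d)],-1)
    P=(c@T.T)[...,:3]; P[d==0]=np.nan
    return s,P
def proj(s,p):
    c=s["world_to_cam"]@np.append(p,1); q=s["mtx"]@c[:3]; return q[:2]/q[2]
def ray(s,u,v,z):
    T=np.linalg.inv(s["world_to_cam"]); r=T[:3,:3]@np.linalg.inv(s["mtx"])@[u,v,1]; o=T[:3,3]
    return (o+r*(z-o[2])/r[2])[:2]
def circ(P,c,r,z0,z1):
    m=(np.hypot(P[...,0]-c[0],P[...,1]-c[1])<r)&(P[...,2]>z0)&(P[...,2]<z1)
    q=P[m]
    if len(q)<4: return None
    (x,y),R=cv2.minEnclosingCircle(q[:,:2].astype(np.float32)); return np.round([x,y,R,q[:,0].mean(),q[:,1].mean(),len(q),np.median(q[:,2])],4)
E
python3 - <<'E'
from h import *
g=dict(cup=(162,253),jar=(460,208),lid=(316,211),amber=(213,221),green=(367,223),mortar=(415,240),blue_jar=(263,206),dropper=(123,219))
s,P=cloud("top"); s2,P2=cloud("scene")
for n,(u,v) in g.items():
    c=ray(s,u,v,H[n]/2)
    z=(.005,.015) if n=="lid" else (H[n]-.006,H[n]+.006)
    print(n,c.round(3),circ(P,c,.05,*z),circ(P2,c,.05,*z))
    print("   lm",[(ray(s,d["centre"][1],d["centre"][0],0).round(4),round(d["p"],2)) for d in env.landmark_of(n,"top")][:3],[(ray(s2,d["centre"][1],d["centre"][0],0).round(4),round(d["p"],2)) for d in env.landmark_of(n,"scene")][:3])
for cam,ss in(("top",s),("scene",s2)):
    hsv=cv2.cvtColor(ss["image"],cv2.COLOR_RGB2HSV)
    rr=((hsv[...,0]<8)|(hsv[...,0]>172))&(hsv[...,1]>120)&(hsv[...,2]>100)
    n,l,st,_=cv2.connectedComponentsWithStats(cv2.dilate(rr.astype(np.uint8),np.ones((3,3))))
    k=max(range(1,n),key=lambda i:st[i,2]*st[i,3]); vv,uu=np.nonzero((l==k)&rr)
    q=np.array([ray(ss,u,v,.018) for u,v in zip(uu,vv)],np.float32); print(cam,"ring",cv2.fitEllipse(q),cv2.minEnclosingCircle(q))
    wd=((hsv[...,0]>8)&(hsv[...,0]<25)&(hsv[...,1]>80)&(hsv[...,2]>110)).astype(np.uint8)
    wd=cv2.morphologyEx(wd,cv2.MORPH_CLOSE,np.ones((5,5)))
    PP=P if cam=="top" else P2
    wd[~((PP[...,0]>.3)&(PP[...,0]<.8)&(PP[...,2]<.03))]=0
    n,l,st,_=cv2.connectedComponentsWithStats(wd); k=max(range(1,n),key=lambda i:st[i,4]); vv,uu=np.nonzero(l==k)
    q=np.array([ray(ss,u,v,.012) for u,v in zip(uu,vv)],np.float32); print(cam,"board",cv2.minAreaRect(q), np.nanmedian(PP[l==k],0))
a=s["image"][165:250,300:480];cv2.imwrite("pics/crop1.png",cv2.resize(a,None,fx=4,fy=4,interpolation=3)[:,:,::-1])
E
```

```text
cup [0.343 0.288] [3.399e-01 2.807e-01 3.050e-02 3.392e-01 2.807e-01 1.730e+02 6.910e-02] [3.418e-01 2.794e-01 3.230e-02 3.425e-01 2.804e-01 1.430e+02 6.820e-02]
   lm [(array([0.3418, 0.2803]), 0.88)] [(array([0.3284, 0.28  ]), 0.6)]
jar [ 0.43  -0.395] [ 4.262e-01 -3.872e-01  3.070e-02  4.257e-01 -3.866e-01  1.860e+02
  4.840e-02] [ 4.267e-01 -3.851e-01  3.230e-02  4.292e-01 -3.863e-01  1.840e+02
  4.890e-02]
   lm [(array([ 0.4357, -0.385 ]), 0.87)] [(array([ 0.4218, -0.3915]), 0.88)]
lid [ 0.434 -0.063] [ 4.261e-01 -6.720e-02  3.940e-02  4.329e-01 -6.260e-02  4.630e+02
  1.070e-02] [ 4.348e-01 -6.420e-02  3.220e-02  4.415e-01 -6.260e-02  2.860e+02
  1.090e-02]
   lm [(array([ 0.4444, -0.0644]), 0.86)] [(array([ 0.4343, -0.0606]), 0.73)]
amber [0.412 0.172] [4.118e-01 1.722e-01 1.010e-02 4.110e-01 1.716e-01 6.600e+01 8.430e-02] [4.120e-01 1.718e-01 1.150e-02 4.153e-01 1.714e-01 4.900e+01 8.360e-02]
   lm [(array([0.4166, 0.1738]), 0.56)] [(array([0.419 , 0.1684]), 0.65)]
green [ 0.398 -0.175] [ 3.996e-01 -1.746e-01  9.700e-03  3.992e-01 -1.745e-01  6.400e+01
  8.410e-02] [ 4.025e-
[... 1008 characters left out ...]
.4211, 0.3848]), 0.78)]
top ring ((0.5718416571617126, 0.21222291886806488), (0.08774827420711517, 0.08800718188285828), 22.88990020751953) ((0.5718793869018555, 0.21195794641971588), 0.04596388712525368)
top board ((0.6050719022750854, -0.23324961960315704), (0.2699842154979706, 0.08620728552341461), 86.00650787353516) [ 0.60524362 -0.23366163  0.01169157]
scene ring ((0.5717902779579163, 0.21030239760875702), (0.08817057311534882, 0.08843551576137543), 118.11347961425781) ((0.5717500448226929, 0.20995260775089264), 0.046142514795064926)
scene board ((0.6120898127555847, -0.2339731752872467), (0.2709920108318329, 0.09202448278665543), 85.80351257324219) [ 0.61580644 -0.23121096  0.01231145]
```

View pics/crop1.png

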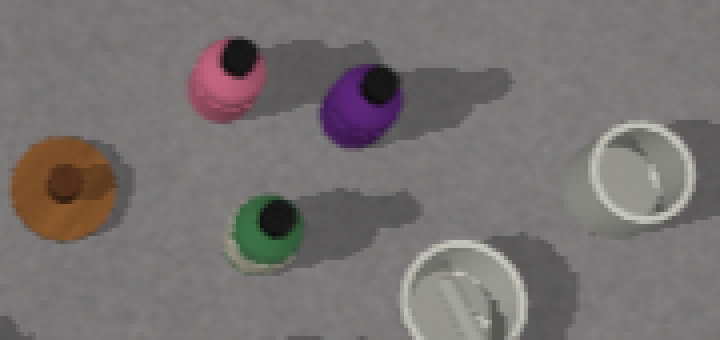

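The crop confirms the choices: green with black cap at top-view [220,367], pink and purple next to it, the open jar at [208,460], the mortar below and the lid at [211,316]. I'll start with the cup.

```bash
cat > plan.py <<'E'
# usage: plan.py x,y,z,phi ...   (phi = world angle of tool y, deg); prints row numbers per hop
import sys, numpy as np
from scipy.spatial.transform import Rotation as R
from station import env
s=env.state(); p=np.array(s["ee_pos"]); r=R.from_quat(s["ee_rot"])
y=r.as_matrix()[:,1]; print("t",round(s["time_s"],2),"at",p.round(4),"phi",round(np.degrees(np.arctan2(y[1],y[0])),1),"gap",round(s["finger_gap"],4),"F",np.round(s["force"],1),"q",np.round(s["joint_positions"],2))
for a in sys.argv[1:]:
    *t,f=map(float,a.split(",")); f=np.radians(f); c,n=np.cos(f),np.sin(f)
    q=R.from_matrix(np.array([[-n,c,0],[c,n,0],[0,0,-1]])); t=np.array(t)
    d=r.inv().apply(t-p)/.25; w=(r.inv()*q).as_rotvec()/np.radians(60)
    print(a,"->",d.round(3),w.round(3),"rows",max(np.linalg.norm(d)*4,np.linalg.norm(w)*5.6).round(1)); p,r=t,q
E
python3 plan.py .26,.46,.2,75 .341,.280,.13,75 .341,.280,.035,75
```

```text
t 1.0 at [0.1669 0.654  0.2387] phi 75.7 gap 0.0885 F [-0.2 -0.6  0.4] q [ 1.28  0.26  1.6   0.    1.27 -0.04]
.26,.46,.2,75 -> [-0.553 -0.66   0.155] [ 0.    -0.     0.011] rows 3.5
.341,.280,.13,75 -> [-0.499 -0.612  0.28 ] [0. 0. 0.] rows 3.4
.341,.280,.035,75 -> [0.   0.   0.38] [0. 0. 0.] rows 1.5
```

```bash
python3 -m pendant '[[-0.553,-0.66,0.155,0,0,0.011,-1],[-0.553,-0.66,0.155,0,0,0.011,-1],[-0.553,-0.66,0.155,0,0,0.011,-1],[-0.553,-0.66,0.155,0,0,0.011,-1],[-0.553,-0.66,0.155,0,0,0.011,-1]]' 15 && python3 -m pendant '[[-0.499,-0.612,0.28,0,0,0,-1],[-0.499,-0.612,0.28,0,0,0,-1],[-0.499,-0.612,0.28,0,0,0,-1],[-0.499,-0.612,0.28,0,0,0,-1],[-0.499,-0.612,0.28,0,0,0,-1]]' && python3 plan.py .341,.280,.035,75
```

```text
time_s: 1.62
ee_pos: [0.2605, 0.4581, 0.1996]
ee_rot: [0.132, 0.991, -0.0, -0.0]
force: [0.5, 0.8, -0.2]
finger_gap: 0.0875
grasp_force: 0.0
time_s: 2.25
ee_pos: [0.3414, 0.2799, 0.1299]
ee_rot: [0.131, 0.991, 0.0, -0.0]
force: [-0.1, -0.0, -0.1]
finger_gap: 0.0881
grasp_force: 0.0
t 2.25 at [0.3414 0.2799 0.1299] phi 74.9 gap 0.0881 F [-0.1 -0.  -0.1] q [ 0.63 -0.09  2.2   0.    1.03 -0.68]
.341,.280,.035,75 -> [ 0.001 -0.     0.379] [ 0.    -0.    -0.002] rows 1.5
```

```bash
python3 -m pendant '[[0,0,0.15,0,0,0,-1],[0,0,0.3,0,0,0,-1],[0,0,0.38,0,0,0,-1],[0,0,0.38,0,0,0,-1]]' && python3 -m pendant '[[0,0,0,0,0,0,1],[0,0,0,0,0,0,1],[0,0,0,0,0,0,1],[0,0,0,0,0,0,1],[0,0,0,0,0,0,1]]' 15 && python3 plan.py .341,.280,.12,75 .456,.246,.12,75 .572,.211,.12,75 .572,.211,.062,75
```

```text
time_s: 2.75
ee_pos: [0.34, 0.281, 0.0341]
ee_rot: [0.13, 0.992, -0.001, -0.001]
force: [1.1, -0.4, 0.1]
finger_gap: 0.088
grasp_force: 0.0
time_s: 3.38
ee_pos: [0.3418, 0.2807, 0.036]
ee_rot: [0.131, 0.991, 0.001, 0.001]
force: [-1.2, 1.0, 5.8]
finger_gap: 0.0603
grasp_force: 15.0
t 3.38 at [0.3418 0.2807 0.036 ] phi 75.0 gap 0.0603 F [-1.2  1.   5.8] q [ 0.63  0.05  2.27  0.    0.82 -0.68]
.341,.280,.12,75 -> [ 0.002 -0.003 -0.336] [0.002 0.001 0.   ] rows 1.3
.456,.246,.12,75 -> [-0.48  -0.012  0.   ] [0. 0. 0.] rows 1.9
.572,.211,.12,75 -> [-0.484 -0.015  0.   ] [0. 0. 0.] rows 1.9
.572,.211,.062,75 -> [0.    0.    0.232] [0. 0. 0.] rows 0.9
```

```bash
python3 -m pendant '[[0,0,-0.1,0,0,0,1],[0,0,-0.22,0,0,0,1],[0,0,-0.336,0,0,0,1],[0,0,-0.336,0,0,0,1]]' && python3 -m pendant '[[-0.2,-0.01,0,0,0,0,1],[-0.4,-0.01,0,0,0,0,1],[-0.6,-0.02,0,0,0,0,1],[-0.8,-0.02,0,0,0,0,1],[-0.964,-0.027,0,0,0,0,1]]'  && python3 -m pendant '[[0,0,0,0,0,0,1],[0,0,0.08,0,0,0,1],[0,0,0.16,0,0,0,1],[0,0,0.2,0,0,0,1],[0,0,0.2,0,0,0,1]]' && python3 plan.py .572,.211,.054,75
```

```text
time_s: 3.88
ee_pos: [0.3425, 0.2809, 0.1208]
ee_rot: [0.13, 0.991, 0.002, 0.002]
force: [-0.3, -0.1, -1.5]
finger_gap: 0.0605
grasp_force: 15.0
time_s: 4.5
ee_pos: [0.5727, 0.2099, 0.1163]
ee_rot: [0.131, 0.991, -0.001, -0.001]
force: [0.4, 0.6, -0.3]
finger_gap: 0.0604
grasp_force: 15.0
time_s: 5.12
ee_pos: [0.5702, 0.2111, 0.067]
ee_rot: [0.13, 0.992, -0.001, -0.002]
force: [0.6, 0.3, -1.5]
finger_gap: 0.0603
grasp_force: 15.0
t 5.12 at [0.5702 0.2111 0.067 ] phi 75.1 gap 0.0603 F [ 0.6  0.3 -1.5] q [ 0.31  0.3   1.9   0.    0.95 -1.  ]
.572,.211,.054,75 -> [-0.007  0.002  0.052] [-0.002 -0.003  0.001] rows 0.2
```

```bash
python3 -m pendant '[[-0.007,0.002,0.015,0,0,0,1],[-0.007,0.002,0.03,0,0,0,1],[-0.007,0.002,0.045,0,0,0,1],[-0.007,0.002,0.055,0,0,0,1],[-0.007,0.002,0.058,0,0,0,1]]' && python3 -m pendant '[[0,0,0,0,0,0,1],[0,0,0,0,0,0,0.3],[0,0,0,0,0,0,-1],[0,0,0,0,0,0,-1],[0,0,0,0,0,0,-1]]' && python3 -m pendant '[[0,0,-0.1,0,0,0,-1],[0,0,-0.25,0,0,0,-1],[0,0,-0.5,0,0,0,-1],[0,0,-0.5,0,0,0,-1]]' && python3 plan.py .50,.12,.16,20 .435,-.064,.12,-8
python3 - <<'E'
from h import *
for c in("top","scene"):
    s,P=cloud(c); print(circ(P,(.572,.211),.05,.08,.094))
    k=cv2.cvtColor(s["image"],cv2.COLOR_RGB2HSV)
    m=(k[...,0]<25)&(k[...,1]>80)&(np.hypot(P[...,0]-.435,P[...,1]+.064)<.04)
    a=P[m]; t=a[a[:,2]>.024]; e=a[(a[:,2]>.006)&(a[:,2]<.016)]
    print("knob",cv2.minEnclosingCircle(t[:,:2].astype(np.float32)),len(t),"disc",cv2.minEnclosingCircle(e[:,:2].astype(np.float32)))
    print("knob dark pixels", t.mean(0))
E
```

```text
time_s: 5.75
ee_pos: [0.5738, 0.2111, 0.0542]
ee_rot: [0.13, 0.991, -0.0, -0.0]
force: [0.5, -0.4, -1.3]
finger_gap: 0.0605
grasp_force: 15.0
time_s: 6.38
ee_pos: [0.5741, 0.2113, 0.0547]
ee_rot: [0.13, 0.991, 0.0, 0.0]
force: [0.0, -0.5, 0.0]
finger_gap: 0.0873
grasp_force: 0.0
time_s: 6.88
ee_pos: [0.5782, 0.2126, 0.1866]
ee_rot: [0.13, 0.991, 0.003, 0.006]
force: [0.2, 0.0, 0.5]
finger_gap: 0.0884
grasp_force: 0.0
t 6.88 at [0.5782 0.2126 0.1866] phi 75.0 gap 0.0884 F [0.2 0.  0.5] q [ 0.31  0.18  1.8   0.    1.15 -1.  ]
.50,.12,.16,20 -> [ 0.208 -0.439  0.101] [0.011 0.006 0.917] rows 5.1
.435,-.064,.12,-8 -> [-0.603 -0.496  0.16 ] [0.    0.    0.467] rows 3.2
None
knob ((0.432967871427536, -0.06254757940769196), 0.009812676347792149) 63 disc ((0.43356844782829285, -0.06283868104219437), 0.031224990263581276)
knob dark pixels [ 0.43274624 -0.06253567  0.03149063]
[5.742e-01 2.110e-01 3.040e-02 5.754e-01 2.108e-01 2.800e+02 8.560e-02]
knob ((0.43874114751815796, -0.06339196115732193), 0.0085171302780509) 54 disc ((0.4360504746437073, -0.06425228714942932), 0.03271874040365219)
knob dark pixels [ 0.43845078 -0.06316464  0.030717  ]
```

```bash
python3 plan.py .54,.02,.19,36 .48,-.19,.18,-4 .4264,-.3865,.12,-4 .4264,-.3865,.012,-4
```

```text
t 6.97 at [0.5746 0.2114 0.1807] phi 75.0 gap 0.0884 F [ 0.1  0.1 -1.9] q [ 0.31  0.19  1.81  0.    1.14 -1.  ]
.54,.02,.19,36 -> [-0.064 -0.775 -0.038] [0.002 0.002 0.65 ] rows 3.6
.48,-.19,.18,-4 -> [-0.539 -0.688  0.04 ] [0.    0.    0.667] rows 3.7
.4264,-.3865,.12,-4 -> [-0.799 -0.159  0.24 ] [0. 0. 0.] rows 3.4
.4264,-.3865,.012,-4 -> [0.    0.    0.432] [0. 0. 0.] rows 1.7
```

```bash
python3 -m pendant '[[-0.064,-0.775,-0.038,0,0,0.65,-1],[-0.064,-0.775,-0.038,0,0,0.65,-1],[-0.064,-0.775,-0.038,0,0,0.65,-1],[-0.064,-0.775,-0.038,0,0,0.65,-1],[-0.064,-0.775,-0.038,0,0,0.65,-1]]' >/dev/null && python3 -m pendant '[[-0.539,-0.688,0.04,0,0,0.667,-1],[-0.539,-0.688,0.04,0,0,0.667,-1],[-0.539,-0.688,0.04,0,0,0.667,-1],[-0.539,-0.688,0.04,0,0,0.667,-1],[-0.539,-0.688,0.04,0,0,0.667,-1]]' >/dev/null && python3 -m pendant '[[-0.799,-0.159,0.24,0,0,0,-1],[-0.799,-0.159,0.24,0,0,0,-1],[-0.799,-0.159,0.24,0,0,0,-1],[-0.799,-0.159,0.24,0,0,0,-1],[-0.799,-0.159,0.24,0,0,0,-1]]' && python3 plan.py .4264,-.3865,.012,-4
```

```text
time_s: 8.85
ee_pos: [0.4261, -0.3861, 0.1177]
ee_rot: [0.731, 0.682, 0.0, -0.001]
force: [-0.4, -0.0, 0.6]
finger_gap: 0.0882
grasp_force: 0.0
t 8.85 at [ 0.4261 -0.3861  0.1177] phi -3.9 gap 0.0882 F [-0.4 -0.   0.6] q [-0.78  0.18  1.94  0.    1.02 -0.71]
.4264,-.3865,.012,-4 -> [-0.002  0.002  0.423] [-0.001 -0.002  0.001] rows 1.7
```

```bash
python3 -m pendant '[[0,0,0.15,0,0,0,-1],[0,0,0.3,0,0,0,-1],[0,0,0.4,0,0,0,-1],[0,0,0.425,0,0,0,-1],[0,0,0.425,0,0,0,-1]]' && python3 -m pendant '[[0,0,0,0,0,0,1],[0,0,0,0,0,0,1],[0,0,0,0,0,0,1],[0,0,0,0,0,0,1],[0,0,0,0,0,0,1]]' 18 && python3 plan.py  .4264,-.3865,.13,-4 .6055,-.2335,.13,-4 .6055,-.2335,.035,-4
```

```text
time_s: 9.48
ee_pos: [0.4269, -0.3856, 0.0132]
ee_rot: [0.731, 0.683, 0.0, 0.0]
force: [0.6, 0.2, -0.5]
finger_gap: 0.0883
grasp_force: 0.0
time_s: 10.1
ee_pos: [0.4261, -0.3872, 0.0136]
ee_rot: [0.731, 0.682, -0.0, 0.0]
force: [-1.0, 1.3, 5.9]
finger_gap: 0.0604
grasp_force: 18.0
t 10.1 at [ 0.4261 -0.3872  0.0136] phi -4.0 gap 0.0604 F [-1.   1.3  5.9] q [-0.78  0.32  2.   -0.    0.83 -0.71]
.4264,-.3865,.13,-4 -> [ 0.003  0.001 -0.466] [ 0.001  0.001 -0.   ] rows 1.9
.6055,-.2335,.13,-4 -> [0.66  0.672 0.   ] [0. 0. 0.] rows 3.8
.6055,-.2335,.035,-4 -> [0.   0.   0.38] [0. 0. 0.] rows 1.5
```

```bash
python3 -m pendant '[[0,0,-0.1,0,0,0,1],[0,0,-0.25,0,0,0,1],[0,0,-0.4,0,0,0,1],[0,0,-0.466,0,0,0,1],[0,0,-0.466,0,0,0,1]]' && python3 -m pendant '[[0.13,0.13,0,0,0,0,1],[0.28,0.28,0,0,0,0,1],[0.43,0.44,0,0,0,0,1],[0.58,0.59,0,0,0,0,1],[0.66,0.672,0,0,0,0,1]]'  && python3 -m pendant '[[0,0,0,0,0,0,1],[0,0,0.1,0,0,0,1],[0,0,0.2,0,0,0,1],[0,0,0.3,0,0,0,1],[0,0,0.34,0,0,0,1]]' && python3 plan.py .6055,-.2335,.026,-4
```

```text
time_s: 10.72
ee_pos: [0.4264, -0.3873, 0.1299]
ee_rot: [0.731, 0.682, 0.0, 0.001]
force: [-0.1, 0.1, -2.1]
finger_gap: 0.0603
grasp_force: 18.0
time_s: 11.35
ee_pos: [0.6053, -0.2311, 0.1261]
ee_rot: [0.731, 0.683, -0.001, -0.002]
force: [-0.5, -0.6, -1.8]
finger_gap: 0.0601
grasp_force: 18.0
time_s: 11.98
ee_pos: [0.6016, -0.2337, 0.0406]
ee_rot: [0.732, 0.682, -0.001, -0.003]
force: [0.6, -0.3, -1.9]
finger_gap: 0.0605
grasp_force: 18.0
t 11.97 at [ 0.6016 -0.2337  0.0406] phi -4.0 gap 0.0605 F [ 0.6 -0.3 -1.9] q [-0.41  0.39  1.83 -0.    0.93 -0.34]
.6055,-.2335,.026,-4 -> [0.002 0.016 0.058] [-0.006 -0.002 -0.001] rows 0.2
```

```bash
python3 -m pendant '[[0,0,0.015,0,0,0,1],[0,0,0.03,0,0,0,1],[0,0,0.03,0,0,0,1],[0,0,0.03,0,0,0,1]]' && python3 plan.py .6055,-.2335,.0255,-4
python3 - <<'E'
from h import *
for c in("top","scene"):
    s,P=cloud(c); print(circ(P,(.605,-.2335),.06,.058,.08))
    cv2.imwrite(f"pics/jar_{c}.png",cv2.resize(s["image"][80:200,300:460] if c=="top" else s["image"][200:320,60:260],None,fx=3,fy=3)[:,:,::-1])
E
```

```text
time_s: 12.48
ee_pos: [0.6056, -0.234, 0.0376]
ee_rot: [0.731, 0.682, 0.0, 0.001]
force: [-0.2, 0.1, -1.4]
finger_gap: 0.0606
grasp_force: 18.0
t 12.47 at [ 0.6056 -0.234   0.0376] phi -4.0 gap 0.0606 F [-0.2  0.1 -1.4] q [-0.41  0.4   1.82 -0.    0.92 -0.34]
.6055,-.2335,.0255,-4 -> [ 0.002 -0.     0.048] [0.001 0.    0.   ] rows 0.2
None
[ 6.081e-01 -2.329e-01  4.660e-02  6.115e-01 -2.195e-01  2.860e+02
  6.870e-02]
```

View pics/jar_scene.png

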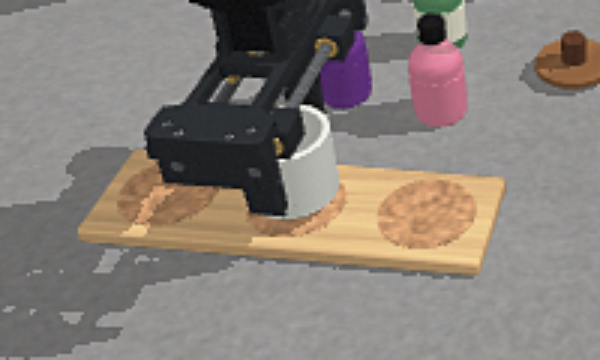

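The jar hangs over the middle spot. I'll lower it, release, and go for the lid.

```bash
python3 -m pendant '[[0,0,0.015,0,0,0,1],[0,0,0.03,0,0,0,1],[0,0,0.042,0,0,0,1],[0,0,0.05,0,0,0,1],[0,0,0.052,0,0,0,1]]' && python3 -m pendant '[[0,0,0,0,0,0,1],[0,0,0,0,0,0,0.2],[0,0,0,0,0,0,-1],[0,0,0,0,0,0,-1],[0,0,0,0,0,0,-1]]' && python3 -m pendant '[[0,0,-0.1,0,0,0,-1],[0,0,-0.25,0,0,0,-1],[0,0,-0.5,0,0,0,-1],[0,0,-0.5,0,0,0,-1],[0,0,-0.5,0,0,0,-1]]' && python3 plan.py .4338,-.063,.12,-4 .4338,-.063,.0125,-4
```

```text
time_s: 13.2
ee_pos: [0.6048, -0.2337, 0.0255]
ee_rot: [0.731, 0.682, -0.0, -0.001]
force: [-6.0, 3.9, 12.8]
finger_gap: 0.0607
grasp_force: 18.0
time_s: 13.82
ee_pos: [0.605, -0.2338, 0.0235]
ee_rot: [0.731, 0.682, 0.0, -0.0]
force: [0.4, 0.5, -0.3]
finger_gap: 0.0874
grasp_force: 0.0
time_s: 14.45
ee_pos: [0.605, -0.2339, 0.1488]
ee_rot: [0.731, 0.682, 0.0, 0.0]
force: [0.4, 0.8, 0.4]
finger_gap: 0.0883
grasp_force: 0.0
t 14.45 at [ 0.605  -0.2339  0.1488] phi -4.0 gap 0.0883 F [0.4 0.8 0.4] q [-0.41  0.28  1.75 -0.    1.11 -0.34]
.4338,-.063,.12,-4 -> [ 0.634 -0.731  0.115] [0. 0. 0.] rows 3.9
.4338,-.063,.0125,-4 -> [0.   0.   0.43] [0. 0. 0.] rows 1.7
```

```bash
python3 -m pendant '[[0.634,-0.731,0.02,0,0,0,-1],[0.634,-0.731,0.04,0,0,0,-1],[0.634,-0.731,0.08,0,0,0,-1],[0.634,-0.731,0.115,0,0,0,-1],[0.634,-0.731,0.115,0,0,0,-1]]' && python3 -m pendant '[[0,0,0.1,0,0,0,-1],[0,0,0.2,0,0,0,-1],[0,0,0.25,0,0,0,-1],[0,0,0.25,0,0,0,-1]]' && python3 plan.py .4338,-.063,.0125,-4
python3 - <<'E'
from h import *
for c in("top","scene"):
    s,P=cloud(c); print(circ(P,(.605,-.2335),.05,.058,.066))
E
```

```text
time_s: 15.08
ee_pos: [0.4265, -0.0601, 0.1149]
ee_rot: [0.73, 0.683, -0.003, -0.005]
force: [0.0, 0.2, 0.1]
finger_gap: 0.0878
grasp_force: 0.0
time_s: 15.58
ee_pos: [0.4329, -0.0631, 0.0561]
ee_rot: [0.731, 0.682, -0.001, -0.001]
force: [0.2, 0.2, 0.2]
finger_gap: 0.0881
grasp_force: 0.0
t 15.57 at [ 0.4329 -0.0631  0.0561] phi -4.0 gap 0.0881 F [0.2 0.2 0.2] q [-0.2   0.01  2.26 -0.    0.87 -0.13]
.4338,-.063,.0125,-4 -> [0.001 0.004 0.174] [-0.003 -0.    -0.   ] rows 0.7
[ 6.059e-01 -2.335e-01  3.090e-02  6.059e-01 -2.345e-01  1.560e+02
  6.120e-02]
[ 6.073e-01 -2.344e-01  3.060e-02  6.086e-01 -2.344e-01  2.170e+02
  6.150e-02]
```

```bash
python3 -m pendant '[[0,0.004,0.08,0,0,0,-1],[0,0.004,0.15,0,0,0,-1],[0,0.004,0.17,0,0,0,-1],[0,0.004,0.17,0,0,0,-1]]' && python3 -m pendant '[[0,0,0,0,0,0,1],[0,0,0,0,0,0,1],[0,0,0,0,0,0,1],[0,0,0,0,0,0,1],[0,0,0,0,0,0,1]]' 10 && python3 -m pendant '[[0,0,0,0,0,0,1],[0,0,0,0,0,0,1],[0,0,-0.05,0,0,0,1],[0,0,-0.15,0,0,0,1],[0,0,-0.15,0,0,0,1]]'
python3 - <<'E'
from h import *
s,P=cloud("scene");cv2.imwrite("pics/lid.png",cv2.resize(s["image"][150:260,180:330],None,fx=4,fy=4)[:,:,::-1])
E
python3 plan.py .4338,-.063,.165,-4 .606,-.234,.165,-4 .606,-.234,.085,-4
```

```text
time_s: 16.18
ee_pos: [0.4352, -0.0632, 0.0155]
ee_rot: [0.731, 0.682, 0.0, 0.0]
force: [-0.7, 0.9, 0.1]
finger_gap: 0.0883
grasp_force: 0.0
time_s: 16.8
ee_pos: [0.4347, -0.0631, 0.015]
ee_rot: [0.731, 0.682, 0.0, 0.0]
force: [0.4, -0.2, -0.1]
finger_gap: 0.0405
grasp_force: 0.0
time_s: 17.42
ee_pos: [0.437, -0.0635, 0.0548]
ee_rot: [0.731, 0.682, 0.002, 0.002]
force: [-0.1, -0.1, -0.8]
finger_gap: 0.0193
grasp_force: 10.0
t 17.48 at [ 0.4359 -0.0633  0.0536] phi -4.0 gap 0.0193 F [ 0.1  0.4 -1.2] q [-0.2   0.02  2.26 -0.    0.86 -0.13]
.4338,-.063,.165,-4 -> [ 0.001 -0.007 -0.445] [0.003 0.    0.   ] rows 1.8
.606,-.234,.165,-4 -> [-0.634  0.735  0.   ] [0. 0. 0.] rows 3.9
.606,-.234,.085,-4 -> [0.   0.   0.32] [0. 0. 0.] rows 1.3
```

View pics/lid.png

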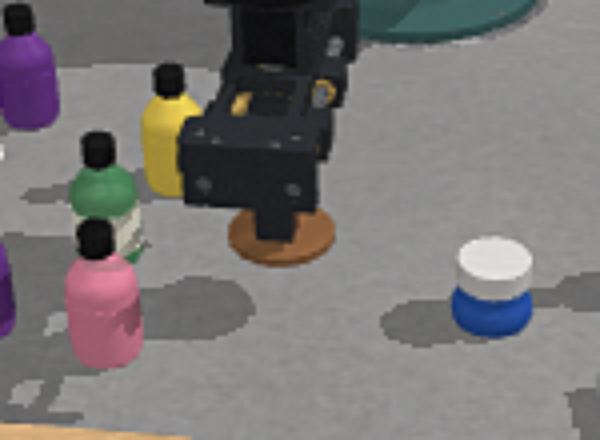

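The lid is held level by its knob, with the disc at crop [235,280].

```bash
python3 -m pendant '[[0,0,-0.2,0,0,0,1],[0,0,-0.4,0,0,0,1],[0,0,-0.445,0,0,0,1],[0,0,-0.445,0,0,0,1]]' && python3 -m pendant '[[-0.13,0.14,0,0,0,0,1],[-0.28,0.31,0,0,0,0,1],[-0.42,0.48,0,0,0,0,1],[-0.56,0.65,0,0,0,0,1],[-0.634,0.728,0,0,0,0,1]]'  && python3 -m pendant '[[0,0,0,0,0,0,1],[0,0,0.1,0,0,0,1],[0,0,0.2,0,0,0,1],[0,0,0.3,0,0,0,1],[0,0,0.3,0,0,0,1]]' && python3 -m pendant '[[0,0,0,0,0,0,1],[0,0,0,0,0,0,1],[0,0,0,0,0,0,1]]' && python3 plan.py .6065,-.234,.0715,-4
python3 - <<'E'
from h import *
for c in("top","scene"):
    s,P=cloud(c); print(circ(P,(.605,-.2335),.04,.058,.064), circ(P,(.605,-.2335),.04,.077,.09))
s,P=cloud("scene");cv2.imwrite("pics/lid2.png",cv2.resize(s["image"][190:300,80:250],None,fx=4,fy=4)[:,:,::-1])
E
```

```text
time_s: 17.98
ee_pos: [0.4347, -0.0631, 0.1635]
ee_rot: [0.731, 0.682, 0.0, 0.0]
force: [-0.2, 0.0, -0.0]
finger_gap: 0.0195
grasp_force: 10.0
time_s: 18.6
ee_pos: [0.6053, -0.2352, 0.1595]
ee_rot: [0.732, 0.682, -0.001, -0.002]
force: [-0.5, 0.4, 0.3]
finger_gap: 0.0196
grasp_force: 10.0
time_s: 19.23
ee_pos: [0.6011, -0.2314, 0.0842]
ee_rot: [0.731, 0.682, -0.002, -0.004]
force: [0.2, 0.2, 0.4]
finger_gap: 0.0198
grasp_force: 10.0
time_s: 19.6
ee_pos: [0.606, -0.2341, 0.09]
ee_rot: [0.731, 0.682, 0.0, 0.001]
force: [-0.2, 0.5, -0.4]
finger_gap: 0.0193
grasp_force: 10.0
t 19.6 at [ 0.606  -0.2341  0.09  ] phi -4.0 gap 0.0193 F [-0.2  0.5 -0.4] q [-0.41  0.34  1.8  -0.    1.   -0.34]
.6065,-.234,.0715,-4 -> [0.001 0.002 0.074] [0.002 0.001 0.   ] rows 0.3
None None
[ 6.081e-01 -2.333e-01  2.970e-02  6.232e-01 -2.274e-01  1.290e+02
  6.140e-02] [ 6.087e-01 -2.329e-01  3.140e-02  6.177e-01 -2.267e-01  3.590e+02
  8.580e-02]
```

View pics/lid2.png

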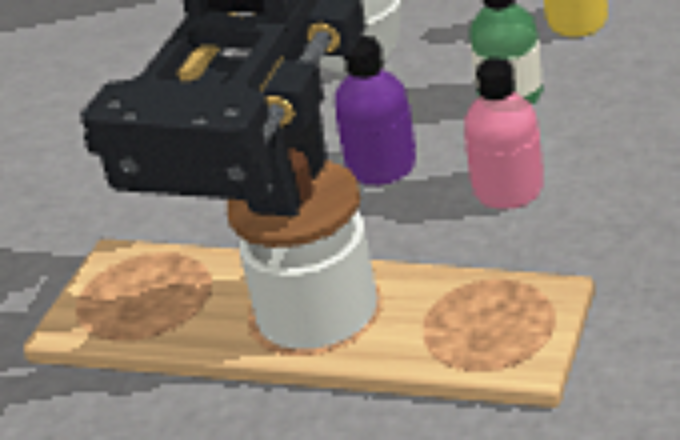

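The lid is centred above the jar; the fits agree to 1 mm. Lowering it now.

```bash
python3 -m pendant '[[0,0,0.015,0,0,0,1],[0,0,0.03,0,0,0,1],[0,0,0.045,0,0,0,1],[0,0,0.06,0,0,0,1],[0,0,0.07,0,0,0,1]]' && python3 -m pendant '[[0,0,0.005,0,0,0,1],[0,0,0.008,0,0,0,1],[0,0,0.008,0,0,0,1]]' && python3 -m pendant '[[0,0,0,0,0,0,0.5],[0,0,0,0,0,0,0.2],[0,0,0,0,0,0,0.2],[0,0,0,0,0,0,0.2]]' && python3 -m pendant '[[0,0,-0.1,0,0,0,0.2],[0,0,-0.25,0,0,0,0],[0,0,-0.45,0,0,0,-0.5],[0,0,-0.45,0,0,0,-1],[0,0,-0.45,0,0,0,-1]]' && python3 plan.py .401,-.1745,.16,-45 .401,-.1745,.12,-84  .401,-.1745,.025,-84
python3 - <<'E'
from h import *
for c in("top","scene"):
    s,P=cloud(c); print(circ(P,(.605,-.2335),.04,.064,.071), circ(P,(.605,-.2335),.03,.083,.1), circ(P,(.605,-.2335),.04,.05,.058))
E
```

```text
time_s: 20.38
ee_pos: [0.6052, -0.2338, 0.0718]
ee_rot: [0.731, 0.682, -0.0, -0.0]
force: [-5.3, 2.1, 13.4]
finger_gap: 0.0199
grasp_force: 10.0
time_s: 20.75
ee_pos: [0.6053, -0.234, 0.0719]
ee_rot: [0.731, 0.682, -0.0, 0.0]
force: [-6.3, 3.4, 12.4]
finger_gap: 0.0195
grasp_force: 10.0
time_s: 21.25
ee_pos: [0.605, -0.2338, 0.0687]
ee_rot: [0.731, 0.682, -0.0, -0.0]
force: [0.2, -0.7, 0.8]
finger_gap: 0.0356
grasp_force: 0.0
time_s: 21.88
ee_pos: [0.605, -0.2337, 0.1813]
ee_rot: [0.731, 0.682, -0.0, -0.0]
force: [-0.1, -1.1, -0.3]
finger_gap: 0.0717
grasp_force: 0.0
t 21.88 at [ 0.605  -0.2337  0.1813] phi -4.0 gap 0.0717 F [-0.1 -1.1 -0.3] q [-0.41  0.25  1.72  0.    1.16 -0.34]
.401,-.1745,.16,-45 -> [ 0.18  -0.83   0.086] [-0.    -0.     0.683] rows 3.8
.401,-.1745,.12,-84 -> [0.   0.   0.16] [0.   0.   0.65] rows 3.6
.401,-.1745,.025,-84 -> [0.   0.   0.38] [0. 0. 0.] rows 1.5
[ 6.160e-01 -2.098e-01  1.420e-02  6.166e-01 -2.080e-01  2.200e+01
  6.680e-02] None [ 0.6068 -0.2042  0.0054  0.6072 -0.2044  5.      0.0531]
[ 6.074e-01 -2.343e-01  3.150e-02  6.137e-01 -2.317e-01  4.380e+02
  6.820e-02] [ 6.074e-01 -2.341e-01  1.040e-02  6.097e-01 -2.328e-01  7.500e+01
  8.940e-02] [ 6.085e-01 -2.334e-01  2.980e-02  6.273e-01 -2.251e-01  1.020e+02
  5.410e-02]
```

```bash
python3 -m pendant '[[0.18,-0.83,0.04,0,0,0.683,-1],[0.18,-0.83,0.06,0,0,0.683,-1],[0.18,-0.83,0.086,0,0,0.683,-1],[0.18,-0.83,0.086,0,0,0.683,-1],[0.18,-0.83,0.086,0,0,0.683,-1]]' && python3 -m pendant '[[0,0,0.04,0,0,0.65,-1],[0,0,0.08,0,0,0.65,-1],[0,0,0.16,0,0,0.65,-1],[0,0,0.16,0,0,0.65,-1],[0,0,0.16,0,0,0.65,-1]]' && python3 plan.py .401,-.1745,.025,-84
```

```text
time_s: 22.6
ee_pos: [0.3986, -0.1733, 0.1581]
ee_rot: [0.924, 0.383, -0.001, -0.002]
force: [0.2, 0.3, 0.4]
finger_gap: 0.0885
grasp_force: 0.0
time_s: 23.22
ee_pos: [0.4023, -0.1748, 0.1196]
ee_rot: [0.999, 0.054, -0.0, -0.0]
force: [0.1, -0.4, -0.3]
finger_gap: 0.0879
grasp_force: 0.0
t 23.23 at [ 0.4023 -0.1748  0.1196] phi -83.8 gap 0.0879 F [ 0.1 -0.4 -0.3] q [-0.47 -0.08  2.21  0.    1.01  1.  ]
.401,-.1745,.025,-84 -> [-0.005 -0.002  0.379] [-0.     0.001  0.004] rows 1.5
```

```bash
python3 -m pendant '[[-0.005,0,0.13,0,0,0,-1],[-0.005,0,0.26,0,0,0,-1],[-0.005,0,0.34,0,0,0,-1],[-0.005,0,0.373,0,0,0,-1],[-0.005,0,0.373,0,0,0,-1]]' && python3 -m pendant '[[0,0,0,0,0,0,1],[0,0,0,0,0,0,1],[0,0,0,0,0,0,1],[0,0,0,0,0,0,1],[0,0,0,0,0,0,1]]' 15 && python3 -m pendant '[[0,0,0,0,0,0,1],[0,0,0,0,0,0,1],[0,0,-0.12,0,0,0,1],[0,0,-0.3,0,0,0,1],[0,0,-0.45,0,0,0,1]]' && python3 -m pendant '[[0,0,-0.15,0,0,-0.2,1],[0,0,-0.15,0,0,-0.4,1],[0,0,-0.15,0,0,-0.6,1],[0,0,-0.15,0,0,-0.667,1],[0,0,-0.15,0,0,-0.667,1]]' && python3 plan.py .50,-.25,.175,-4 .5992,-.3233,.175,-4 .5992,-.3233,.05,-4
```

```text
time_s: 23.85
ee_pos: [0.4004, -0.1748, 0.0268]
ee_rot: [0.999, 0.053, -0.0, -0.0]
force: [0.2, 0.4, 0.4]
finger_gap: 0.0879
grasp_force: 0.0
time_s: 24.48
ee_pos: [0.4001, -0.1746, 0.0271]
ee_rot: [0.999, 0.053, 0.0, 0.0]
force: [-0.4, 0.7, -0.0]
finger_gap: 0.0403
grasp_force: 0.2
time_s: 25.1
ee_pos: [0.4, -0.1746, 0.1406]
ee_rot: [0.999, 0.053, -0.0, 0.0]
force: [0.8, 0.2, -0.5]
finger_gap: 0.0392
grasp_force: 15.0
time_s: 25.72
ee_pos: [0.3998, -0.1745, 0.1766]
ee_rot: [0.921, 0.39, -0.0, -0.0]
force: [0.5, -0.1, -0.2]
finger_gap: 0.0395
grasp_force: 15.0
t 25.73 at [ 0.3998 -0.1745  0.1766] phi -44.0 gap 0.0395 F [ 0.5 -0.1 -0.2] q [-0.47 -0.15  2.16 -0.    1.13  0.3 ]
.50,-.25,.175,-4 -> [0.062 0.498 0.006] [-0.001  0.    -0.667] rows 3.7
.5992,-.3233,.175,-4 -> [-0.265  0.416  0.   ] [0. 0. 0.] rows 2.0
.5992,-.3233,.05,-4 -> [0.  0.  0.5] [0. 0. 0.] rows 2.0
```

```bash
python3 -m pendant '[[0.012,0.1,0,0,0,-0.16,1],[0.024,0.22,0,0,0,-0.32,1],[0.04,0.34,0,0,0,-0.48,1],[0.062,0.498,0,0,0,-0.64,1],[0.062,0.498,0,0,0,-0.667,1]]' && python3 -m pendant '[[-0.09,0.14,0,0,0,0,1],[-0.18,0.28,0,0,0,0,1],[-0.265,0.416,0,0,0,0,1],[-0.265,0.416,0,0,0,0,1]]' && python3 -m pendant '[[0,0,0.1,0,0,0,1],[0,0,0.2,0,0,0,1],[0,0,0.3,0,0,0,1],[0,0,0.4,0,0,0,1],[0,0,0.46,0,0,0,1]]' && python3 -m pendant '[[0,0,0,0,0,0,1],[0,0,0,0,0,0,1],[0,0,0,0,0,0,1]]' && python3 plan.py .5992,-.3233,.039,-4
python3 - <<'E'
from h import *
s,P=cloud("scene");cv2.imwrite("pics/green.png",cv2.resize(s["image"][190:300,80:250],None,fx=4,fy=4)[:,:,::-1])
E
```

```text
time_s: 26.35
ee_pos: [0.5021, -0.2513, 0.1765]
ee_rot: [0.732, 0.682, -0.0, 0.0]
force: [-1.0, 0.8, -0.3]
finger_gap: 0.0393
grasp_force: 15.0
time_s: 26.85
ee_pos: [0.6005, -0.3238, 0.1761]
ee_rot: [0.732, 0.681, -0.0, -0.0]
force: [-1.0, 0.1, -1.5]
finger_gap: 0.0394
grasp_force: 15.0
time_s: 27.48
ee_pos: [0.5975, -0.3215, 0.0603]
ee_rot: [0.731, 0.682, -0.001, -0.002]
force: [0.0, -0.4, -0.7]
finger_gap: 0.0394
grasp_force: 15.0
time_s: 27.85
ee_pos: [0.6006, -0.3236, 0.0636]
ee_rot: [0.731, 0.682, 0.0, 0.001]
force: [0.2, -0.3, 0.1]
finger_gap: 0.0397
grasp_force: 15.0
t 27.85 at [ 0.6006 -0.3236  0.0636] phi -3.9 gap 0.0397 F [ 0.2 -0.3  0.1] q [-0.53  0.42  1.73 -0.    0.98 -0.46]
.5992,-.3233,.039,-4 -> [ 0.001 -0.006  0.098] [0.002 0.001 0.001] rows 0.4
```

View pics/green.png

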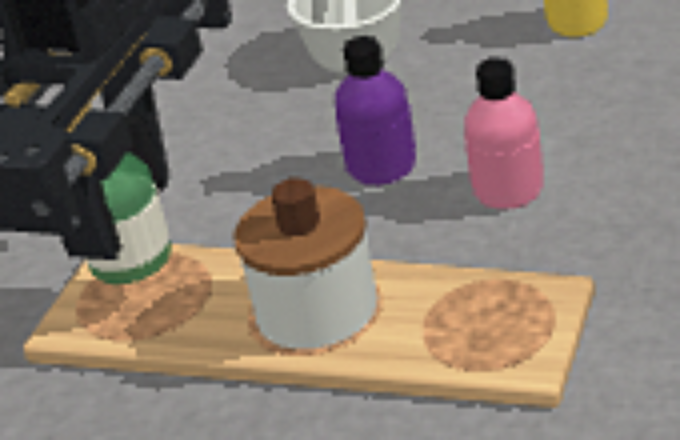

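The lid is seated and green hovers over the left (far) spot, bottom at crop [265,140]. I'll lower it, release, and go to amber.

```bash
python3 -m pendant '[[0,-0.004,0.03,0,0,0,1],[0,-0.004,0.05,0,0,0,1],[0,-0.004,0.07,0,0,0,1],[0,-0.004,0.09,0,0,0,1],[0,-0.004,0.1,0,0,0,1]]' && python3 -m pendant '[[0,0,0,0,0,0,1],[0,0,0,0,0,0,0.4],[0,0,0,0,0,0,-0.5],[0,0,0,0,0,0,-0.5],[0,0,0,0,0,0,-0.5]]' && python3 -m pendant '[[0,0,-0.1,0,0,0,-0.5],[0,0,-0.25,0,0,0,-1],[0,0,-0.5,0,0,0,-1],[0,0,-0.58,0,0,0,-1],[0,0,-0.58,0,0,0,-1]]' && python3 plan.py .53,-.08,.175,-4 .4118,.172,.175,-4 .4118,.172,.026,-4
python3 - <<'E'
from h import *
for c in("top","scene"):
    s,P=cloud(c); print(circ(P,(.6,-.324),.04,.09,.103), circ(P,(.412,.172),.04,.08,.092),circ(P,(.6065,-.234),.03,.083,.1))
E
```

```text
time_s: 28.52
ee_pos: [0.5987, -0.3231, 0.0388]
ee_rot: [0.731, 0.682, -0.0, -0.0]
force: [-7.7, 4.4, 19.7]
finger_gap: 0.0396
grasp_force: 15.0
time_s: 29.15
ee_pos: [0.5986, -0.323, 0.0365]
ee_rot: [0.731, 0.682, -0.0, -0.0]
force: [0.3, 0.8, 0.7]
finger_gap: 0.0655
grasp_force: 0.0
time_s: 29.78
ee_pos: [0.5999, -0.3237, 0.1839]
ee_rot: [0.731, 0.682, 0.001, 0.002]
force: [0.7, 0.5, -0.6]
finger_gap: 0.0884
grasp_force: 0.0
t 29.77 at [ 0.5999 -0.3237  0.1839] phi -3.9 gap 0.0884 F [ 0.7  0.5 -0.6] q [-0.53  0.31  1.65  0.    1.18 -0.46]
.53,-.08,.175,-4 -> [ 0.953 -0.346  0.033] [0.003 0.002 0.001] rows 4.1
.4118,.172,.175,-4 -> [ 0.973 -0.542  0.   ] [0. 0. 0.] rows 4.5
.4118,.172,.026,-4 -> [0.    0.    0.596] [0. 0. 0.] rows 2.4
None [4.110e-01 1.718e-01 9.900e-03 4.107e-01 1.718e-01 6.600e+01 8.370e-02] [ 6.065e-01 -2.331e-01  1.090e-02  6.053e-01 -2.329e-01  6.400e+01
  8.930e-02]
[ 6.006e-01 -3.260e-01  1.160e-02  6.027e-01 -3.236e-01  8.100e+01
  9.670e-02] [4.133e-01 1.733e-01 1.220e-02 4.151e-01 1.715e-01 4.400e+01 8.430e-02] [ 6.076e-01 -2.340e-01  1.060e-02  6.101e-01 -2.328e-01  7.800e+01
  8.940e-02]
```

```bash
python3 -m pendant '[[0.953,-0.346,0.033,0,0,0,-1],[0.953,-0.346,0.033,0,0,0,-1],[0.953,-0.346,0.033,0,0,0,-1],[0.953,-0.346,0.033,0,0,0,-1],[0.953,-0.346,0.033,0,0,0,-1]]' >/dev/null && python3 -m pendant '[[0.973,-0.542,0,0,0,0,-1],[0.973,-0.542,0,0,0,0,-1],[0.973,-0.542,0,0,0,0,-1],[0.973,-0.542,0,0,0,0,-1],[0.973,-0.542,0,0,0,0,-1]]' && python3 -m pendant '[[0,0,0.1,0,0,0,-1],[0,0,0.15,0,0,0,-1],[0,0,0.15,0,0,0,-1],[0,0,0.15,0,0,0,-1]]' && python3 plan.py .4118,.172,.026,-4
```

```text
time_s: 31.12
ee_pos: [0.4085, 0.1736, 0.1719]
ee_rot: [0.73, 0.683, -0.001, -0.001]
force: [-0.1, -0.3, -0.1]
finger_gap: 0.0885
grasp_force: 0.0
time_s: 31.62
ee_pos: [0.4108, 0.172, 0.1363]
ee_rot: [0.731, 0.682, -0.0, 0.0]
force: [0.2, -0.0, -0.1]
finger_gap: 0.0883
grasp_force: 0.0
t 31.62 at [0.4108 0.172  0.1363] phi -4.0 gap 0.0883 F [ 0.2 -0.  -0.1] q [ 0.34 -0.09  2.18 -0.    1.05  0.41]
.4118,.172,.026,-4 -> [0.    0.004 0.441] [-0.  0. -0.] rows 1.8
```

```bash
python3 -m pendant '[[0,0.004,0.15,0,0,0,-1],[0,0.004,0.3,0,0,0,-1],[0,0.004,0.4,0,0,0,-1],[0,0.004,0.438,0,0,0,-1],[0,0.004,0.438,0,0,0,-1]]' && python3 -m pendant '[[0,0,0,0,0,0,1],[0,0,0,0,0,0,1],[0,0,0,0,0,0,1],[0,0,0,0,0,0,1],[0,0,0,0,0,0,1]]' 15 && python3 -m pendant '[[0,0,0,0,0,0,1],[0,0,0,0,0,0,1],[0,0,-0.15,0,0,0,1],[0,0,-0.35,0,0,0,1],[0,0,-0.6,0,0,0,1]]' && python3 -m pendant '[[0,0,0,0,0,0,1],[0,0,0,0,0,0,1]]' && python3 plan.py .50,-.02,.175,-4 .6118,-.1437,.175,-4 .6118,-.1437,.063,-4
```

```text
time_s: 32.25
ee_pos: [0.4117, 0.1723, 0.0269]
ee_rot: [0.731, 0.682, -0.0, 0.0]
force: [0.3, -0.3, -0.1]
finger_gap: 0.088
grasp_force: 0.0
time_s: 32.88
ee_pos: [0.4112, 0.1725, 0.0268]
ee_rot: [0.731, 0.682, 0.0, 0.0]
force: [-1.2, 0.0, 0.2]
finger_gap: 0.0402
grasp_force: 0.9
time_s: 33.5
ee_pos: [0.4098, 0.1719, 0.1765]
ee_rot: [0.731, 0.682, -0.002, -0.001]
force: [0.2, 0.3, -0.2]
finger_gap: 0.0395
grasp_force: 15.0
time_s: 33.75
ee_pos: [0.4107, 0.1722, 0.176]
ee_rot: [0.731, 0.682, -0.0, -0.0]
force: [-0.6, -1.0, -2.1]
finger_gap: 0.0393
grasp_force: 15.0
t 33.75 at [0.4107 0.1722 0.176 ] phi -3.9 gap 0.0393 F [-0.6 -1.  -2.1] q [ 0.34 -0.13  2.14 -0.    1.13  0.41]
.50,-.02,.175,-4 -> [-0.743  0.409  0.004] [-0.001  0.     0.001] rows 3.4
.6118,-.1437,.175,-4 -> [-0.462  0.481  0.   ] [0. 0. 0.] rows 2.7
.6118,-.1437,.063,-4 -> [0.    0.    0.448] [0. 0. 0.] rows 1.8
```

```bash
python3 -m pendant '[[-0.15,0.08,0,0,0,0,1],[-0.32,0.18,0,0,0,0,1],[-0.49,0.27,0,0,0,0,1],[-0.66,0.36,0,0,0,0,1],[-0.743,0.409,0,0,0,0,1]]' && python3 -m pendant '[[-0.1,0.1,0,0,0,0,1],[-0.22,0.22,0,0,0,0,1],[-0.34,0.35,0,0,0,0,1],[-0.462,0.481,0,0,0,0,1],[-0.462,0.481,0,0,0,0,1]]' && python3 -m pendant '[[0,0,0.1,0,0,0,1],[0,0,0.2,0,0,0,1],[0,0,0.3,0,0,0,1],[0,0,0.4,0,0,0,1],[0,0,0.45,0,0,0,1]]' && python3 -m pendant '[[0,0,0,0,0,0,1],[0,0,0,0,0,0,1],[0,0,0,0,0,0,1]]' && python3 plan.py .6118,-.1437,.0385,-4
python3 - <<'E'
from h import *
s,P=cloud("scene");cv2.imwrite("pics/amber.png",cv2.resize(s["image"][190:300,80:250],None,fx=4,fy=4)[:,:,::-1])
E
```

```text
time_s: 34.38
ee_pos: [0.4991, -0.0219, 0.1734]
ee_rot: [0.732, 0.682, -0.002, -0.002]
force: [-0.4, 0.2, -1.0]
finger_gap: 0.0396
grasp_force: 15.0
time_s: 35.0
ee_pos: [0.6124, -0.1451, 0.1728]
ee_rot: [0.732, 0.682, -0.001, -0.002]
force: [-0.6, 0.9, -1.7]
finger_gap: 0.0393
grasp_force: 15.0
time_s: 35.62
ee_pos: [0.6091, -0.1418, 0.0602]
ee_rot: [0.731, 0.683, -0.002, -0.003]
force: [-0.2, -0.6, -0.0]
finger_gap: 0.0395
grasp_force: 15.0
time_s: 36.0
ee_pos: [0.6136, -0.1436, 0.0655]
ee_rot: [0.731, 0.682, 0.001, 0.001]
force: [0.4, -0.4, -1.4]
finger_gap: 0.0391
grasp_force: 15.0
t 36.0 at [ 0.6136 -0.1436  0.0655] phi -3.9 gap 0.0391 F [ 0.4 -0.4 -1.4] q [-0.27  0.34  1.85 -0.    0.95 -0.2 ]
.6118,-.1437,.0385,-4 -> [-0.001 -0.007  0.108] [0.002 0.    0.001] rows 0.4
```

View pics/amber.png

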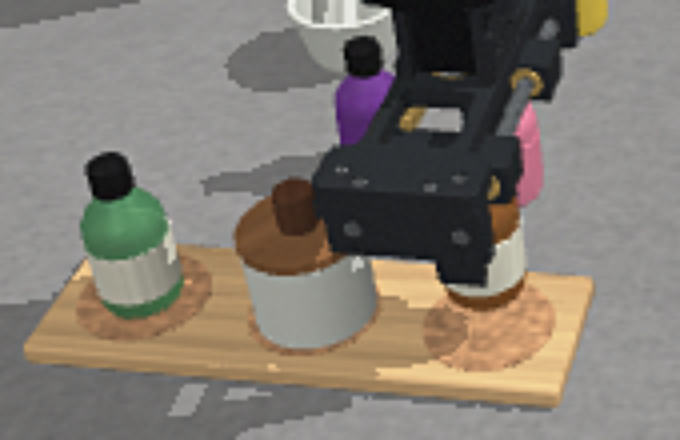

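Green stands on its spot (base about [300,140], spot centre about [297,145]). Amber hangs over the right spot, so I'll lower it.

```bash
python3 -m pendant '[[0,-0.004,0.03,0,0,0,1],[0,-0.004,0.055,0,0,0,1],[0,-0.004,0.08,0,0,0,1],[0,-0.004,0.1,0,0,0,1],[0,-0.004,0.107,0,0,0,1]]' && python3 -m pendant '[[0,0,0,0,0,0,1],[0,0,0,0,0,0,0.4],[0,0,0,0,0,0,-0.5],[0,0,0,0,0,0,-0.5],[0,0,0,0,0,0,-0.5]]' && python3 -m pendant '[[0,0,-0.1,0,0,0,-0.5],[0,0,-0.25,0,0,0,-1],[0,0,-0.5,0,0,0,-1],[0,0,-0.6,0,0,0,-1],[0,0,-0.6,0,0,0,-1]]' && python3 -m pendant '[[0.5,-0.8,-0.2,0,0,0,-1],[0.5,-0.8,-0.2,0,0,0,-1],[0.5,-0.8,-0.2,0,0,0,-1],[0.5,-0.8,-0.2,0,0,0,-1],[0.5,-0.8,-0.2,0,0,0,-1]]'
python3 - <<'E'
from h import *
def fr(p): d=np.array(p[:2])-[.6055,-.2335]; yv=np.array([.0697,.9976]); return (d@[yv[1],-yv[0]]).round(4),(d@yv).round(4)
for c in("top","scene"):
    s,P=cloud(c)
    for n,q in dict(green=(.6,-.324,.03,.09,.103),amber=(.612,-.144,.03,.09,.103),knob=(.6065,-.234,.03,.083,.1),disc=(.6065,-.234,.045,.061,.073)).items():
        r=circ(P,q[:2],*q[2:]); print(c,n,r,None if r is None else fr(r))
    for n,q in dict(cup=(.573,.211,.045,.08,.095),blue=(.4485,.0593,.03,.036,.048),mortar=(.3565,-.2827,.05,.036,.048),drop=(.425,.377,.03,.07,.09)).items(): print(c,n,circ(P,q[:2],*q[2:]))
    cv2.imwrite(f"pics/end_{c}.png",s["image"][:,:,::-1])
E
```

```text
time_s: 36.67
ee_pos: [0.6114, -0.1433, 0.0385]
ee_rot: [0.731, 0.682, -0.0, -0.001]
force: [-6.4, 2.0, 15.4]
finger_gap: 0.0397
grasp_force: 15.0
time_s: 37.3
ee_pos: [0.6116, -0.1433, 0.0372]
ee_rot: [0.731, 0.682, -0.0, -0.0]
force: [-0.5, -0.2, -0.1]
finger_gap: 0.0654
grasp_force: 0.0
time_s: 37.92
ee_pos: [0.6136, -0.1438, 0.1905]
ee_rot: [0.731, 0.682, 0.002, 0.003]
force: [0.4, -0.6, -0.5]
finger_gap: 0.0881
grasp_force: 0.0
time_s: 38.55
ee_pos: [0.4178, -0.0034, 0.2359]
ee_rot: [0.73, 0.683, -0.001, -0.001]
force: [0.6, -0.5, -0.2]
finger_gap: 0.0884
grasp_force: 0.0
top green [ 5.995e-01 -3.236e-01  1.120e-02  5.987e-01 -3.239e-01  6.500e+01
  9.610e-02] (np.float64(0.0003), np.float64(-0.0903))
top amber None None
top knob [ 6.071e-01 -2.330e-01  1.020e-02  6.055e-01 -2.331e-01  6.200e+01
  8.940e-02] (np.float64(0.0016), np.float64(0.0006))
top disc [ 6.067e-01 -2.335e-01  3.180e-02  6.046e-01 -2.326e-01  4.680e+02
  6.760e-02] (np.float64(0.0012), np.float64(0.0001))
top cup [5.715e-01 2.111e-01 3.060e-02 5.725e-01 2.112e-01 1.830e+02 8.670e-02]
top blue [4.481e-01 5.83
[... 400 characters left out ...]
.100e-02  6.156e-01 -1.431e-01  8.000e+01
  9.640e-02] (np.float64(0.002), np.float64(0.0892))
scene knob [ 6.081e-01 -2.343e-01  1.080e-02  6.097e-01 -2.330e-01  8.000e+01
  8.910e-02] (np.float64(0.0026), np.float64(-0.0006))
scene disc [ 6.083e-01 -2.335e-01  3.150e-02  6.144e-01 -2.313e-01  4.690e+02
  6.810e-02] (np.float64(0.0028), np.float64(0.0002))
scene cup [5.733e-01 2.109e-01 3.070e-02 5.753e-01 2.106e-01 2.750e+02 8.570e-02]
scene blue [4.502e-01 5.930e-02 2.270e-02 4.532e-01 5.890e-02 1.950e+02 4.160e-02]
scene mortar [ 3.574e-01 -2.832e-01  3.680e-02  3.580e-01 -2.828e-01  2.100e+02
  4.110e-02]
scene drop [4.311e-01 3.784e-01 4.100e-03 4.280e-01 3.765e-01 2.900e+01 7.570e-02]
```

View pics/end_top.png

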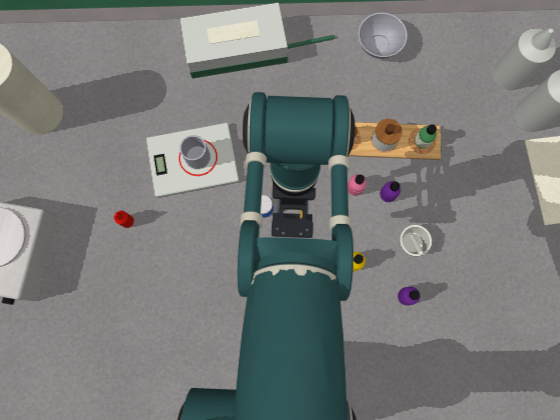

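View pics/end_scene.png

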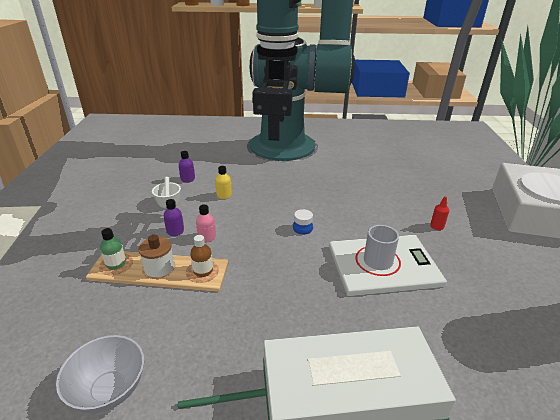

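Everything is in place to within about 3 mm, the bystanders haven't moved, and the arm is clear. In the scene view the cup stands in the ring at [250,380], with green, jar plus lid, and amber on the board at [250,112], [255,156] and [260,202]. Handing in.

```bash
python3 -m pendant '[[0,0,0,0,0,0,-1],[0,0,0,0,0,0,-1],[0,0,0,0,0,0,-1],[0,0,0,0,0,0,-1]]' && python3 -c "
from station import env
print(env.close_job())"
```

```text
time_s: 39.15
ee_pos: [0.4209, -0.0051, 0.2373]
ee_rot: [0.731, 0.682, -0.0, -0.0]
force: [-0.8, -0.4, -0.6]
finger_gap: 0.088
grasp_force: 0.0
the job is handed in; nothing more can be done
None
```

The job is handed in after about 39 s of robot time, though no verdict came back: the cup is in the ring, and the green bottle, lidded jar and amber bottle are on their spots, all within about 3 mm by camera, with the bystanders unmoved.

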